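Load and close the test kiln

ROBOT

A 6-joint arm with a two-finger parallel gripper is mounted at the origin on the work surface. World frame = base frame: x ahead of the robot, y to its left, z up, the work surface at z = 0. Lengths are in mm, angles in degrees, forces in N, time in s.
With the tool pointing down it reaches from about 300 to 850 mm from the base axis. Payload 4.2 kg.
Tool frame: the origin (TCP) lies midway between the tips of the shut fingers; the grasp point (between the pads) lies 19 mm behind it; z points along the fingers, y is the line along which they close (so a half turn about z gives the same grasp; the last joint's range is limited). The gripper opens to 91 mm and grips with 3 to 60 N. Pads are 32 mm wide; open, the fingers measure 118 mm over their backs; the gripper's body (76 mm by 178 mm) begins 60 mm behind the grasp point.
Start: joints at [-74.771, 18.312, 89.639, -0, 72.044, -1.146], TCP at [162.111, -551.695, 174.976] pointing down, gripper open.
Joint ranges: [-177.97, 177.97], [-48.28, 115.42], [12.27, 149.76], [-77.06, 257.06], [2.81, 150.46], [-146.56, 146.56]. Speed limits (degrees/s): [147.25, 147.25, 180, 180, 180, 180].

INTERFACE

Orientations are given as [roll, pitch, yaw] about the fixed x, y, z axes, in that order (R = Rz(yaw) Ry(pitch) Rx(roll)).
In Python, from workcell import env gives the robot as it stands.
- The arm moves only by the shell command python3 -m jog 'ROWS' [FORCE]. ROWS is a JSON object of lists of equal length, an entry for each row: "jaw": the finger opening in mm, from 0 to 91.2; "slide": the shift along the tool's x, y, z in units of 30 mm (1.0 is 30 mm), a list of three; "spin": the turn about the tool's z in units of 8 degrees (1.0 is 8 degrees). In form: {"jaw": [jaw, ...], "slide": [[dx, dy, dz], ...], "spin": [spin, ...]}. A call has 1 to 10 rows; each row shifts and turns the commanded pose from where the row before left it, along the tool's axes as they then stand; what a row does not reach is not made up. A row lasts 1/10 s, in which the tool goes at most 50 mm and 8.59 degrees, less where a joint would pass 70% of its speed; a pose out of reach is approached as far as the arm can. A call is refused whole if a number of a shift passes 1 or a number of a turn 1, either way. A call with a gripper value outside its range is refused whole. The fingers move at their own pace and stop on an object; FORCE is the grip in N (left out, the last holds). Time passes only in rows, so rows that do not move let the fingers close. It gives the time, the measured TCP pose, the force, the opening and the grip force at its end, in the units of the state.
- env.state(): the state, without advancing time (a new reading comes with each control period).
- env.grab_frame(name): name is "side" or "top"; returns the picture (384x512x3 uint8, red, green, blue); there is no depth.
- env.camera_model(name): a dict with "fx", "fy", "cx", "cy" (pixels), "D" ([k1, k2, p1, p2, k3] as OpenCV has them; the pictures are not rectified), "camera_from_world" (4x4, takes a point from world to camera coordinates). Camera axes: x right, y up, looking along -z (the intrinsics and any distortion apply to the point x, -y, -z); pixel columns grow to the right and rows downward; lengths in mm; the calibration is good to about 2 mm. A picture is of the moment at which its call begins. camera_model takes no time and is no camera call.
- env.job_done(): hands the job in; it is judged then, once.
The state is a dict: "time_s": time; "qpos": joint angles; "qvel": joint speeds; "effort": joint torques, N m; "ee_pos": TCP position; "ee_rot": TCP orientation; "force": force on the tool from outside, world axes, zero at the start; "torque": the same for the moment, N m; "gripper_width": finger opening in mm; "gripper_force": force on a finger pad.
Only numpy, scipy, OpenCV 4.12 (cv2) and the standard library are available. Lean on these libraries where they do the work, as an engineer would, in place of code of your own. Each camera call takes 0.05 s, during which the arm holds its last target. There are 200 camera calls.

TASK

Stand the blue-glazed test tile upright in the middle of the test kiln's chamber, then slide the loose kiln lid over from its ledge until it drops home, level, on the rim. Then throw the red isolator lever on the control box right over to on, and after that press the green start button in. Leave the other tiles, cups, jars and the brush as they are.

Things in the scene. Friction and masses are not known exactly. Their poses are not given: they have to be found in the camera images.
- kiln: Fixed test kiln: steel-jacketed upright cylinder, 190 mm in diameter, 120 mm high; its thick white wall's flat top is the rim. Round chamber 72 mm in diameter, 62 mm deep, in the middle. A dark steel lid ledge 190 mm wide (x) lies on its -y side from y = -96 to -291 mm, top 1 mm above the rim. Origin: on the table, on the chamber's axis; z up.
- chamber_mouth (a point): Centre of the chamber's round mouth (72 mm in diameter), in the plane of the kiln's rim, 120 mm above the table; axes as the kiln's.
- chamber_floor (a point): Centre of the chamber's flat floor, 62 mm below the mouth.
- kiln_lid: Loose lid, 0.55 kg: white slab 170 mm wide, 18 mm thick, steel band, no knob (too wide to grasp); round plug beneath, 6 mm deep, 68 mm wide tapering to 62. Starts plug-down on the ledge, axis 190 mm from the kiln's. Slides at a few N; near the mouth it tips a few degrees, then drops in when centred to 3 mm. Origin: centre of the plug's foot; slab z = 6 to 24 mm. Seated: 6 mm below chamber_mouth.
- tile_blue: Test tile with blue glaze, the one to fire, about 70 g: a foot 34 mm (x) by 40 mm (y) by 8 mm high with an upright blade 10 mm thick (x), 34 mm wide (y) that rises to 50 mm above the underside; the upper 30 mm of the blade is glazed (11 mm thick over the glaze). Origin: centre of the underside; z up. It stands on the ware board, 80 mm from its neighbour.
- tile_green: Bystander: test tile of the same shape with green glaze.
- tile_red: Bystander: test tile of the same shape with red glaze.
- isolator (a joint): Isolator lever on the grey control box: 0 = leaning towards the box's -x side (off), 1.0 rad = thrown right over to its +x side (on). It stays where it is left; light friction.
- isolator_tip (a point): Centre of the red ball (26 mm wide) at the lever's tip, 75 mm from its pivot, which is 77 mm above the table at the controller's x = 0, y = -35 mm and turns about the box's y. The lever leans 0.5 rad either side of upright: at 1.0 rad the ball is 36 mm on the +x side of the pivot. Push it towards the box's +x.
- controller: Fixed grey control box, 150 by 150 mm, 55 mm high; origin: centre of its underside; the lever stands on its top at y = -35 mm, the green button at x = -20 mm, y = 40 mm.
- start (a joint): Green spring push button on the control box: 0 = out, 0.006 m = fully in (about 5 N); it springs back.
- start_top (a point): Centre of the button's top, 32 mm in diameter; pressed straight down.
- cup_a: Bystander: hand-painted white cup, 82 mm in diameter, 95 mm high.
- cup_b: Bystander: another such cup, on the robot's side of the kiln.
- jar_white: Bystander: small glaze jar 48 mm in diameter, 70 mm high, on the robot's side of the kiln.
- jar_green: Bystander: the same kind of jar, beyond the control box.
- brush: Bystander: a brush 170 mm long lying on the table near the robot.

How it is judged (in metres and radians):
On the way, in this order (a step that is already met when the one before it is completed fails the run):
1. the blue tile stands upright in the chamber, let go (horizontal distance between tile_blue and chamber_floor below 0.02 m and z of tile_blue in the frame of chamber_floor below 0.004 m and angle between tile_blue's own z axis and vertical below 0.15 rad and contact force between the fingers and tile_blue below 0.1 N), for 0.2 s.
2. the lid is seated level over the chamber (horizontal distance between kiln_lid and chamber_mouth below 0.006 m and z of kiln_lid in the frame of chamber_mouth below -0.004 m and angle between kiln_lid's own z axis and vertical below 0.03 rad), for 0.2 s.
3. the isolator lever is thrown on (value of joint isolator above 0.85 rad), for 0.1 s.
4. the start button is pressed in (value of joint start above 0.004 m), for 0.05 s.
At the end, for the whole second after the job is handed in: Blue tile upright (0.15 rad) on the chamber floor within 20 mm of its axis; lid level (0.03 rad), within 6 mm of the mouth's centre, plug at least 4 mm in; both at rest; isolator over 0.85 rad; button pressed 4 mm after the lever was on, and out again (under 2 mm) (all of step 2 and horizontal distance between tile_blue and chamber_floor below 0.02 m and z of tile_blue in the frame of chamber_floor below 0.004 m and angle between tile_blue's own z axis and vertical below 0.15 rad and value of joint isolator above 0.85 rad and value of joint start below 0.002 m and linear speed of each of kiln_lid, tile_blue below 0.01 m/s); the robot touches nothing.
It fails at once if another tile, a cup, a jar or the brush is moved by more than 30 mm (distance of any of tile_green, tile_red, cup_a, cup_b, jar_white, jar_green, brush from where it was at the start of the episode above 0.03 m).
It fails at once if another tile, a cup or a jar is tipped over (angle between any of tile_green, tile_red, cup_a, cup_b, jar_white, jar_green's own z axis and vertical above 0.5 rad).
It also fails if it takes over 62 s, if anything falls off the work surface, if the arm or the gripper's body presses on something with over 40 N, if the wrist force passes 120 N, or if a joint passes its speed limit or range.

## Working session

There is one attempt and no reset: what is moved stays moved. The work goes in short steps, Python scripts to look and compute and a shell command to move; the robot and the scene stay as the last step left them, time stands still between calls to the robot, and variables do not carry over. Pictures are saved under pics/ and viewed, at most 10 in all, crops included, and the job is handed in when it is done.

```bash
ls; mkdir -p pics; python3 - <<'E'
from workcell import env
import cv2
for n in("top","side"):
    cv2.imwrite(f"pics/{n}0.png",cv2.cvtColor(env.grab_frame(n),cv2.COLOR_RGB2BGR))
    m=env.camera_model(n);print(n,{k:m[k] for k in m})
s=env.state();print(s['time_s'],s['ee_pos'],s['ee_rot'],s['gripper_width'])
E
```

```text
pics
top {'fx': 491.1937283050386, 'fy': 491.1937283050386, 'cx': 253.62110837328942, 'cy': 191.10000231730956, 'D': array([-0.20228489,  0.        ,  0.        ,  0.        ,  0.        ]), 'camera_from_world': array([[ 8.88714756e-03, -9.99794889e-01, -1.81988339e-02,
        -1.43237451e+01],
       [ 9.86202841e-01,  5.75487107e-03,  1.65441341e-01,
        -5.65966008e+02],
       [-1.65302676e-01, -1.94180433e-02,  9.86051705e-01,
        -1.25182132e+03],
       [ 0.00000000e+00,  0.00000000e+00,  0.00000000e+00,
         1.00000000e+00]])}
side {'fx': 404.78974998330494, 'fy': 404.78974998330494, 'cx': 260.79703066940334, 'cy': 186.33377691002022, 'D': array([-0.06918964,  0.        ,  0.        ,  0.        ,  0.        ]), 'camera_from_world': array([[-7.10248592e-01, -7.03948298e-01, -1.93169342e-03,
         3.59770986e+02],
       [ 3.54299875e-01, -3.59839328e-01,  8.63126443e-01,
        -3.07995440e+02],
       [-6.08291490e-01,  6.12349942e-01,  5.04984170e-01,
        -8.79877504e+02],
       [ 0.00000000e+00,  0.00000000e+00,  0.00000000e+00,
         1.00000000e+00]])}
0.1 [ 161.97649724 -551.17172575  174.20573561] [-1.79908352e+02 -2.20419482e-03  1.63765473e+01] 91.33558427921935
```

View pics/top0.png

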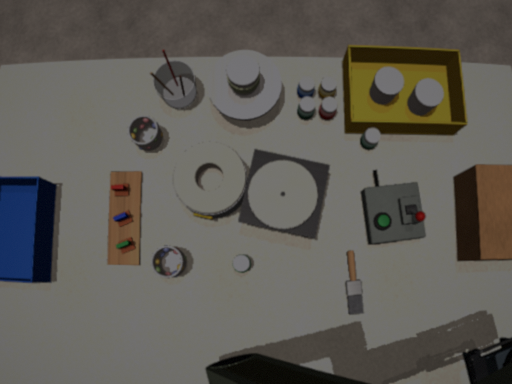

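View pics/side0.png

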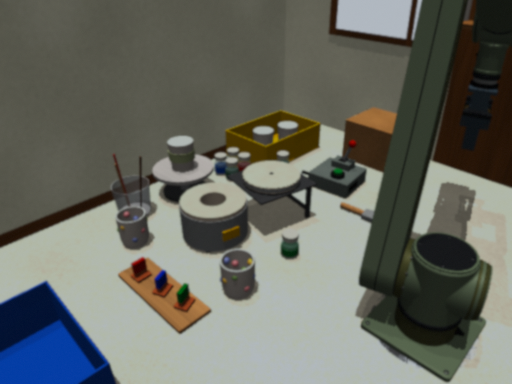

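The top view shows the kiln (mouth about 210,177), the lid to its right (centre about 283,194), the tiles on the board at left (blue about 121,217), and the control box at right (red ball 420,216, green button 383,221). The side view agrees with this. I'll enlarge these areas.

```bash
cat > h.py <<'E'
import numpy as np, cv2
from workcell import env
def K(m): return np.array([[m['fx'],0,m['cx']],[0,m['fy'],m['cy']],[0,0,1.]])
def ray(n,uv):
    m=env.camera_model(n);T=np.array(m['camera_from_world'])
    p=cv2.undistortPoints(np.array(uv,float).reshape(-1,1,2),K(m),np.array(m['D'])).reshape(-1,2)
    d=np.c_[p[:,0],-p[:,1],-np.ones(len(p))]@T[:3,:3]
    return -T[:3,:3].T@T[:3,3],d
def at(n,uv,z):
    c,d=ray(n,uv);return c+d*((z-c[2])/d[:,2])[:,None]
def proj(n,P):
    m=env.camera_model(n);T=np.array(m['camera_from_world']);q=np.atleast_2d(P)@T[:3,:3].T+T[:3,3]
    q=q*[1,-1,-1];return cv2.projectPoints(q,np.zeros(3),np.zeros(3),K(m),np.array(m['D']))[0].reshape(-1,2)
def tri(a,b):
    c1,d1=ray("top",a);c2,d2=ray("side",b);d1=d1[0];d2=d2[0]
    s=np.linalg.lstsq(np.c_[d1,-d2],c2-c1,rcond=None)[0]
    p,q=c1+s[0]*d1,c2+s[1]*d2;return (p+q)/2,np.linalg.norm(p-q)
def shot(n,name):
    im=cv2.cvtColor(env.grab_frame(n),cv2.COLOR_RGB2BGR);cv2.imwrite(f"pics/{name}.png",im);return im
E
python3 - <<'E'
import cv2,numpy as np
t=cv2.imread("pics/top0.png");s=cv2.imread("pics/side0.png")
c=lambda im,x,y,w,h,k:cv2.resize(im[y:y+h,x:x+w],None,fx=k,fy=k,interpolation=cv2.INTER_CUBIC)
A=c(t,160,130,180,120,2.5) #450x300
o=np.zeros((600,800,3),np.uint8)
o[:300,:450]=c(t,165,130,180,120,2.5)
o[:300,450:800]=c(t,350,160,87,75,4)[:,:348].copy() if 0 else cv2.copyMakeBorder(c(t,350,160,87,75,4),0,0,0,2,0)
o[300:,:250]=c(t,100,160,50,60,5)
o[300:,:200]=c(t,105,175,40,60,5)
o[300:,200:800]=c(s,115,250,120,60,5)
o=cv2.convertScaleAbs(o,alpha=1.5)
cv2.imwrite("pics/c1.png",o)
E
```

```text
(no output)
```

View pics/c1.png

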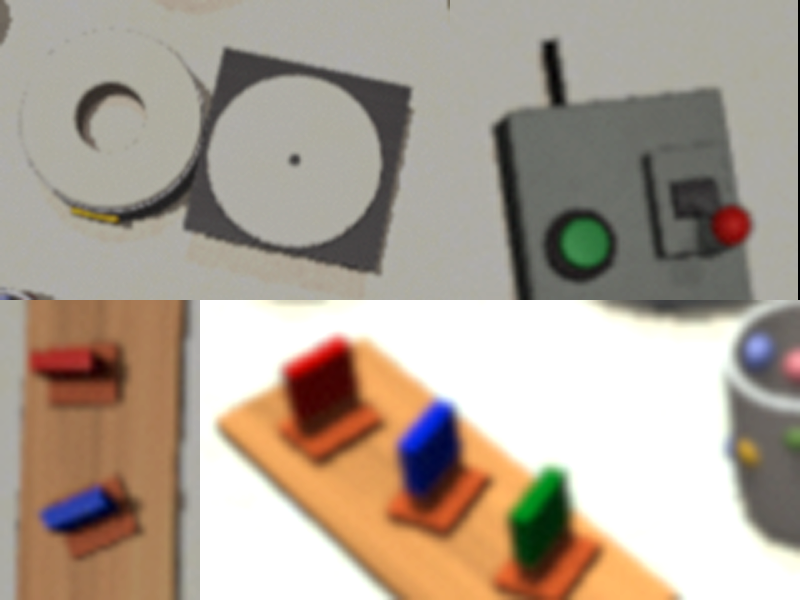

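Enlarged: mouth centre ≈ (209.4,176.8), lid axis dot ≈ (282.6,194.0), blue blade ≈ (121,217) turned about 20°. The lever ball is ≈ (420,216) and the button ≈ (383,221), so the controller's +x points roughly away from the ball (image up). Next I'll fit these numerically.

```bash
cat > m1.py <<'E'
from h import *
from scipy.optimize import minimize, least_squares
t=cv2.imread("pics/top0.png");s=cv2.imread("pics/side0.png")
def cmask(im,lo,hi,roi):
    h=cv2.cvtColor(im,cv2.COLOR_BGR2HSV);m=cv2.inRange(h,lo,hi)
    z=np.zeros_like(m);x,y,w,hh=roi;z[y:y+hh,x:x+w]=m[y:y+hh,x:x+w];return z
cen=lambda m:np.argwhere(m)[:,::-1].mean(0)
bt=cmask(t,(105,120,40),(130,255,255),(105,205,40,25));bs=cmask(s,(105,120,40),(130,255,255),(150,262,30,35))
print("blue",bt.sum()/255,cen(bt),bs.sum()/255,cen(bs))
B=np.array([[a,b,c] for a in(-5.5,5.5) for b in(-17.5,17.5) for c in(20,50)])
def cost(p):
    x,y,z,w=p;R=np.array([[np.cos(w),-np.sin(w),0],[np.sin(w),np.cos(w),0],[0,0,1]]);P=B@R.T+[x,y,z];e=0
    for n,m in(("top",bt),("side",bs)):
        q=cv2.convexHull(proj(n,P).astype(np.float32));S=8
        x0=cen(m).astype(int)-20
        r=np.zeros((320,320),np.uint8);cv2.fillPoly(r,[np.round((q-x0+0.5)*S).astype(int)],255)
        g=cv2.resize(m[x0[1]:x0[1]+40,x0[0]:x0[0]+40],(320,320),interpolation=cv2.INTER_LINEAR)
        g=(g>127);r=r>0;e+=1-(g&r).sum()/(g|r).sum()
    return e
p0=at("top",[cen(bt)],45)[0]
best=None
for w in np.radians([-60,-20,10,20,40,80]):
    r=minimize(cost,[p0[0],p0[1],12,w],method="Nelder-Mead",options=dict(initial_simplex=np.array([[p0[0],p0[1],12,w]]+[[p0[0]+8*(i==0),p0[1]+8*(i==1),12+6*(i==2),w+.3*(i==3)] for i in range(4)])))
    print(np.round(r.x,1),np.degrees(r.x[3]).round(1),round(r.fun,3))
def circ(P):
    f=least_squares(lambda p:np.hypot(P[:,0]-p[0],P[:,1]-p[1])-p[2],[*P[:,:2].mean(0),50],loss="soft_l1").x;return f
g=cv2.cvtColor(t,cv2.COLOR_BGR2GRAY)
# edges along radial lines from a seed
def radial(seed,r0,r1,sgn,z,angs):
    out=[]
    for a in angs:
        r=np.arange(r0,r1,.25);xs=(seed[0]+r*np.cos(a)).astype(np.float32);ys=(seed[1]+r*np.sin(a)).astype(np.float32)
        v=cv2.remap(cv2.GaussianBlur(g,(0,0),.8),xs[None],ys[None],cv2.INTER_LINEAR)[0].astype(float);d=sgn*np.diff(v)
        i=d.argmax();
        if d[i]>2: out.append((xs[i],ys[i]))
    return at("top",out,z)
A=np.radians(np.arange(0,360,5))
print("lid",circ(radial((282.5,194),29,41,-1,145,A)))
print("mouth(dark side)",circ(radial((209.4,176.8),9,19,1,120,np.radians(np.arange(150,330,5)))))
print("mouth all",circ(radial((209.4,176.8),10,19,1,120,A)))
print("rim outer",circ(radial((209.4,176.8),31,42,-1,120,np.radians(np.arange(-60,60,5)))))
rt=cmask(t,(0,150,60),(8,255,255),(405,205,30,25));rs=cmask(s,(0,150,60),(8,255,255),(340,130,25,25))
gt=cmask(t,(50,100,50),(80,255,255),(370,205,30,30));gs=cmask(s,(50,100,50),(80,255,255),(325,160,25,25))
for n,a,b in(("ball",rt,rs),("button",gt,gs)): print(n,a.sum()/255,b.sum()/255,cen(a),cen(b),tri(cen(a),cen(b)))
print("ball@143",at("top",[cen(rt)],143),"button@65",at("top",[cen(gt)],65))
E
python3 m1.py
```

```text
blue 57.0 [119.78947368 216.42105263] 115.0 [160.0173913  278.48695652]
[493.5 348.4  16.3   0.6] 36.3 0.712
[494.8 347.7  12.4   0.6] 37.2 0.696
[496.2 346.8  12.5   0.7] 37.4 0.694
[496.2 347.   11.5   0.7] 37.4 0.691
[495.2 347.5  12.4   0.7] 39.0 0.699
[497.  346.5  10.6   0.7] 38.2 0.691
lid [543.87759342 -82.12220823  83.75697547]
mouth(dark side) [590.26628103 101.3170258   35.11932924]
mouth all [590.16165304 101.01161526  35.30548702]
rim outer [589.04297935 111.49848142  99.4479522 ]
ball 60.0 48.0 [420.06666667 215.75      ] [352.20833333 142.3125    ] (array([ 489.50585311, -420.9617923 ,  152.32214653]), np.float64(0.01751697222571305))
button 107.0 52.0 [383.20560748 220.28037383] [337.78846154 170.26923077] (array([ 486.98217839, -346.69857781,   74.65680611]), np.float64(0.44137210582367337))
ball@143 [[ 490.59421408 -424.02490196  143.        ]] button@65 [[ 487.84467627 -349.22511065   65.        ]]
```

```bash
cat > m2.py <<'E'
exec(open("m1.py").read().split("p0=at(")[0])
print("roundtrip",proj("top",at("top",[[120,217]],50)),proj("side",at("side",[[160,278]],50)))
def bl(im,roi):
    b,g_,r=[im[...,i].astype(int) for i in range(3)]
    m=((b>1.5*g_)&(b>1.5*r)&(b>35)).astype(np.uint8)*255
    z=np.zeros_like(m);x,y,w,h=roi;z[y:y+h,x:x+w]=m[y:y+h,x:x+w];return z
bt=bl(t,(105,205,40,25));bs=bl(s,(150,262,30,35));print(bt.sum()/255,cen(bt),bs.sum()/255,cen(bs))
p0=at("top",[cen(bt)],50)[0]
best=min((minimize(cost,v[0],method="Nelder-Mead",options=dict(initial_simplex=v)) for w in(.2,.35,.5) for v in [np.array([[p0[0],p0[1],12,w]]+[[p0[0]+8*(i==0),p0[1]+8*(i==1),12+6*(i==2),w+.2*(i==3)] for i in range(4)])]),key=lambda r:r.fun)
print(best.x,np.degrees(best.x[3]),best.fun)
x,y,z,w=best.x;R=np.array([[np.cos(w),-np.sin(w),0],[np.sin(w),np.cos(w),0],[0,0,1]]);P=B@R.T+[x,y,z]
o=[]
for n,im,m in(("top",t,bt),("side",s,bs)):
    x0=cen(m).astype(int)-20;S=10
    for src in(im,cv2.cvtColor(m,cv2.COLOR_GRAY2BGR)):
        c=cv2.resize(src[x0[1]:x0[1]+40,x0[0]:x0[0]+40],None,fx=S,fy=S,interpolation=cv2.INTER_NEAREST)
        q=np.round((proj(n,P)-x0+.5)*S).astype(int)
        for i in range(8):
            for j in range(i): 
                if bin(i^j).count("1")==1: cv2.line(c,q[i].tolist(),q[j].tolist(),(0,255,255),1)
        o.append(c[50:350])
cv2.imwrite("pics/c2.png",np.vstack([np.hstack(o[:2]),np.hstack(o[2:])]))
E
python3 m2.py
```

```text
blue 57.0 [119.78947368 216.42105263] 115.0 [160.0173913  278.48695652]
roundtrip [[120.00000008 216.99999999]] [[160. 278.]]
60.0 [119.85       216.43333333] 132.0 [160.28030303 278.79545455]
[497.20082974 346.3016815    9.52109763   0.62592221] 35.86270072803892 0.5742037271163485
```

View pics/c2.png

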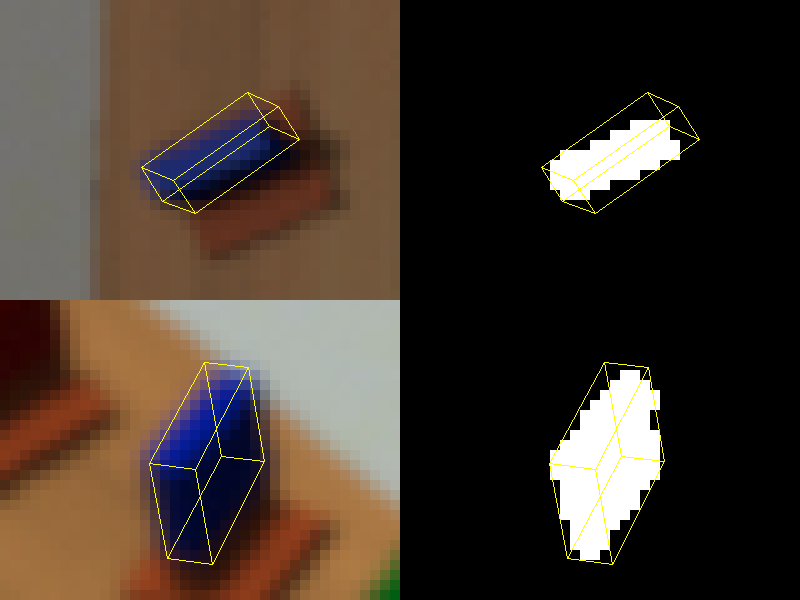

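The overlay shows my colour mask misses the blade's dark side. I'll take corners by eye instead: top-face centre in the top view ≈ (119.3,216.0), and in the side view ≈ (160.3,274.0). The near foot edge runs from (119.5,226.3) to (132.7,220.8) in the top view.

```bash
python3 - <<'E'
from h import *
print(tri((119.3,216.0),(160.3,274.0)))
for b in(10,15,20):
    f=at("top",[[119.5,226.3],[132.7,220.8]],b+8);e=at("top",[[113,218],[125.7,213.7]],b+50);c=at("top",[[119.3,216]],b+50)[0]
    for q in(f,e): d=q[0]-q[1];print(b,q.mean(0).round(1),np.hypot(*d[:2]).round(1),"yaw",np.degrees(np.arctan2(-d[0],d[1])).round(1))
    w=np.radians(20);print("  blade c",c.round(1),"from foot",(f.mean(0)[:2]+17*np.array([np.cos(w),np.sin(w)])).round(1))
# predicted box outlines for check: project the whole lid/kiln/ctrl
s=cv2.imread("pics/side0.png");
print(proj("side",[[543.9,-82.1,145],[590.3,101.3,120]]), "lid dot/mouth in side predicted")
o=cv2.resize(s[130:255,150:370],None,fx=3.6,fy=3.6,interpolation=cv2.INTER_CUBIC);cv2.imwrite("pics/c3.png",o)
E
```

```text
(array([494.92252347, 345.20204123,  60.10360585]), np.float64(0.19679623552275247))
10 [479.1 337.6  18. ] 39.7 yaw 23.1
10 [495.3 345.1  60. ] 36.4 yaw 19.1
  blade c [494.9 345.2  60. ] from foot [495.1 343.4]
15 [478.6 336.1  23. ] 39.6 yaw 23.1
15 [494.7 343.6  65. ] 36.2 yaw 19.1
  blade c [494.3 343.7  65. ] from foot [494.6 342. ]
20 [478.2 334.7  28. ] 39.4 yaw 23.1
20 [494.1 342.1  70. ] 36.1 yaw 19.1
  blade c [493.7 342.2  70. ] from foot [494.1 340.5]
[[271.3538644  172.90658145]
 [213.3320079  197.82733574]] lid dot/mouth in side predicted
```

View pics/c3.png

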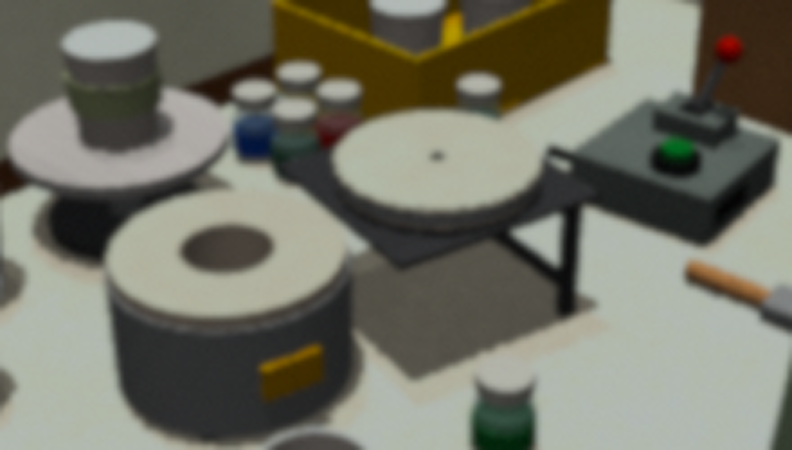

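The side view confirms the fits: lid dot at about (271,172.9), predicted (271.3,172.9), and mouth at about (213,198.5), predicted (213.3,197.8). Lid to kiln comes out at 189 mm (190 expected).

- **Blue tile:** (495,345), yaw ≈ 21°, standing on a 10 mm board.
- **Grasp:** tool yaw 111°, opening about 45 mm.

First I raise and turn the tool.

```bash
cat > go.py <<'E'
import sys
from h import *
from scipy.spatial.transform import Rotation as R
s=env.state();x,y,z,yaw=map(float,sys.argv[1:5])
r=R.from_euler("xyz",s["ee_rot"],degrees=True);d=r.inv().apply(np.array([x,y,z])-s["ee_pos"])/30
print("t",round(s["time_s"],2),"slide units",d.round(3),"spin units",round(-((yaw-s["ee_rot"][2]+180)%360-180)/8,3),"F",np.round(s["force"],1),"w",round(s["gripper_width"],1),round(s["gripper_force"],1))
E
python3 -m jog '{"jaw":[45,45,45,45,45,45,45,45,45,45],"slide":[[0,0,-0.3],[0,0,-0.3],[0,0,-0.3],[0,0,-0.3],[0,0,-0.3],[0,0,-0.3],[0,0,-0.3],[0,0,-0.3],[0,0,0],[0,0,0]],"spin":[-1,-1,-1,-1,-1,-1,-1,-1,-1,-1]}'
python3 -m jog '{"jaw":[45,45],"slide":[[0,0,0],[0,0,0]],"spin":[-1,-0.83]}'
python3 go.py 495 345 240 111
```

```text
time_s: 1.1
ee_pos: [162.1, -551.6, 246.8]
ee_rot: [-180.0, -0.0, 96.7]
force: [-0.5, 0.4, 0.8]
gripper_width: 45.3
gripper_force: 0.0
time_s: 1.3
ee_pos: [162.0, -551.4, 246.4]
ee_rot: [180.0, -0.1, 111.3]
force: [-0.1, 0.0, -0.2]
gripper_width: 44.9
gripper_force: 0.0
t 1.3 slide units [23.803 21.199  0.241] spin units 0.039 F [-0.1  0.  -0.2] w 44.9 0.0
```

```bash
python3 -m jog '{"jaw":[45,45,45,45,45,45,45,45,45,45],"slide":[[0.95,0.85,0],[0.95,0.85,0],[0.95,0.85,0],[0.95,0.85,0],[0.95,0.85,0],[0.95,0.85,0],[0.95,0.85,0],[0.95,0.85,0],[0.95,0.85,0],[0.95,0.85,0]],"spin":[0,0,0,0,0,0,0,0,0,0]}'
python3 -m jog '{"jaw":[45,45,45,45,45,45,45,45,45,45],"slide":[[0.95,0.85,0],[0.95,0.85,0],[0.95,0.85,0],[0.95,0.85,0],[0.95,0.85,0],[0.95,0.85,0],[0.95,0.85,0],[0.95,0.85,0],[0.95,0.85,0],[0.95,0.85,0]],"spin":[0,0,0,0,0,0,0,0,0,0]}'
python3 go.py 495 345 100 111
```

```text
time_s: 2.3
ee_pos: [297.9, -192.6, 246.7]
ee_rot: [180.0, -0.0, 111.0]
force: [0.8, -0.4, 0.0]
gripper_width: 44.8
gripper_force: 0.0
time_s: 3.3
ee_pos: [433.8, 164.8, 246.6]
ee_rot: [-180.0, 0.0, 111.0]
force: [0.9, 0.3, 0.8]
gripper_width: 45.0
gripper_force: 0.0
t 3.3 slide units [4.873 4.065 4.882] spin units 0.006 F [0.9 0.3 0.8] w 45.0 0.0
```

```bash
python3 -m jog '{"jaw":[45,45,45,45,45,45,45,45,45,45],"slide":[[0.9,0.8,0],[0.9,0.8,0],[0.9,0.8,0],[0.9,0.8,0.2],[0.9,0.7,0.6],[0.33,0.15,1],[0,0,1],[0,0,1],[0,0,0.8],[0,0,0]],"spin":[0,0,0,0,0,0,0,0,0,0]}'
python3 - <<'E'
from h import *
t=shot("top","t1");s=shot("side","s1")
print(proj("top",env.state()["ee_pos"]),proj("side",env.state()["ee_pos"]))
c=lambda im,x,y:cv2.resize(im[y:y+100,x:x+66],None,fx=6,fy=6,interpolation=cv2.INTER_CUBIC)
cv2.imwrite("pics/c4.png",cv2.convertScaleAbs(np.hstack([c(t,88,166),c(s,130,220)]),alpha=1.5))
E
python3 go.py 495 345 43 111
```

```text
time_s: 4.3
ee_pos: [492.6, 340.4, 104.8]
ee_rot: [-179.5, 0.1, 111.0]
force: [0.2, -0.1, -0.7]
gripper_width: 44.9
gripper_force: 0.0
[[115.00254989 213.62562118]] [[158.55198956 257.21594814]]
t 4.4 slide units [0.092 0.027 2.199] spin units 0.002 F [ 0.1  0.2 -0.3] w 45.0 0.0
```

View pics/c4.png

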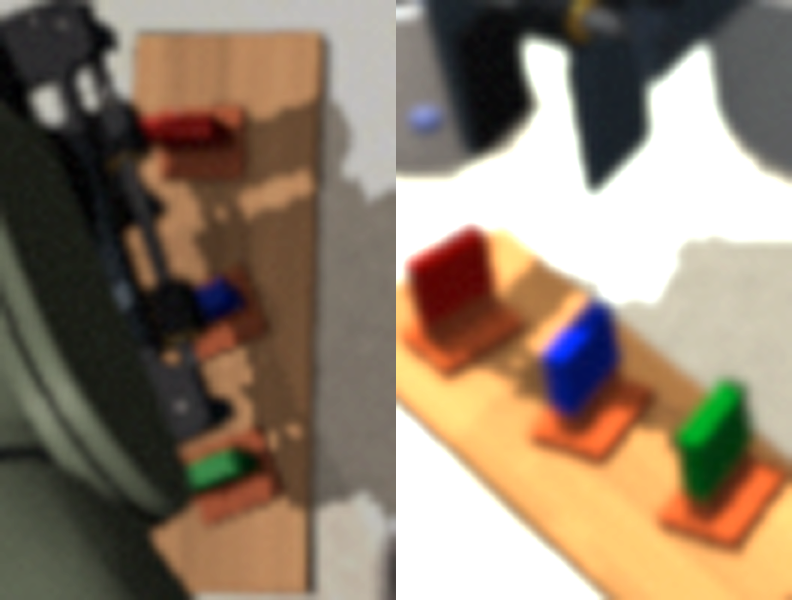

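The crop shows the gripper over the board with the blue tile upright below it; the right finger's tip corners are at side pixel ≈ (163,251.5) and (171.5,242). I'll check these against the model.

```bash
python3 - <<'E'
from h import *
p=env.state()["ee_pos"];w=np.radians(111);tx=np.array([np.cos(w),np.sin(w),0]);ty=np.array([np.sin(w),-np.cos(w),0])
print(p)
for h in(0,8,16):
    for f in(-1,1):
        q=[p+[0,0,h]+ty*f*d+tx*a for d in(22.5,36) for a in(-16,16)]
        print(h,f,((proj("side",q)-[130,220])*6+[399,3]).round().tolist(), ((proj("top",q)-[88,166])*6+3).round().tolist())
E
```

```text
[495.27771982 342.15084123 108.97926289]
0 -1 [[644.0, 217.0], [594.0, 268.0], [673.0, 226.0], [625.0, 278.0]] [[215.0, 325.0], [146.0, 351.0], [225.0, 355.0], [156.0, 381.0]]
0 1 [[547.0, 186.0], [496.0, 236.0], [519.0, 177.0], [468.0, 226.0]] [[184.0, 227.0], [115.0, 253.0], [174.0, 197.0], [106.0, 223.0]]
8 -1 [[641.0, 201.0], [592.0, 252.0], [671.0, 210.0], [622.0, 262.0]] [[210.0, 323.0], [141.0, 349.0], [220.0, 353.0], [150.0, 379.0]]
8 1 [[544.0, 170.0], [493.0, 219.0], [516.0, 161.0], [464.0, 210.0]] [[178.0, 224.0], [109.0, 250.0], [169.0, 195.0], [100.0, 221.0]]
16 -1 [[639.0, 184.0], [589.0, 235.0], [669.0, 194.0], [619.0, 245.0]] [[205.0, 321.0], [135.0, 347.0], [215.0, 351.0], [145.0, 377.0]]
16 1 [[542.0, 154.0], [490.0, 203.0], [513.0, 145.0], [461.0, 193.0]] [[173.0, 221.0], [104.0, 248.0], [163.0, 192.0], [94.0, 218.0]]
```

```bash
python3 -m jog '{"jaw":[45,45,45,45,45],"slide":[[0.1,0.03,0.5],[0,0,0.6],[0,0,0.6],[0,0,0],[0,0,0]],"spin":[0,0,0,0,0]}'
python3 - <<'E'
from h import *
t=shot("top","t2");s=shot("side","s2")
c=lambda im,x,y:cv2.resize(im[y:y+75,x:x+50],None,fx=8,fy=8,interpolation=cv2.INTER_CUBIC)
cv2.imwrite("pics/c5.png",np.hstack([c(t,95,180),c(s,135,230)]))
p=env.state()["ee_pos"];w=np.radians(111);ty=np.array([np.sin(w),-np.cos(w),0])
print(p,(proj("top",p)-[95,180])*8+4,(proj("side",p)-[135,230])*8+[404,4])
E
```

```text
time_s: 4.9
ee_pos: [496.0, 345.8, 59.5]
ee_rot: [179.9, -0.0, 111.0]
force: [0.5, -0.2, 0.7]
gripper_width: 45.0
gripper_force: 0.0
[496.21446154 345.99979711  59.86789036] [[196.25007767 287.97983078]] [[602.07439886 355.82802146]]
```

View pics/c5.png

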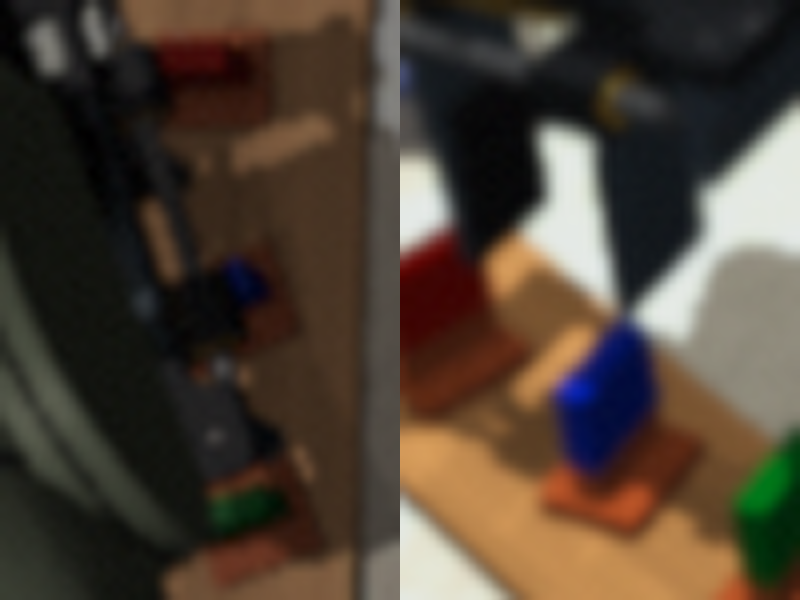

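The side crop shows the finger tips at ≈ (213,268) and (195,261), about 13 px above where the TCP should project, roughly 38 mm higher. Either open fingers retract or there is an offset. I'll test this by narrowing the jaws and finding the tips numerically.

```bash
cat > tip.py <<'E'
from h import *
import sys
s=shot("side",sys.argv[1]);g=s.max(2)
m=((g<62)&(s[...,0].astype(int)-s[...,2]<25)).astype(np.uint8);m[:230]=0;m[300:]=0;m[:,:135]=0;m[:,190:]=0
for u in range(140,178,2):
    v=np.flatnonzero(m[230:,u]); r=0
    while r<70 and m[230+r,u]: r+=1
    print(u,230+r,end="; ")
p=env.state();print(p["ee_pos"],p["gripper_width"],proj("side",p["ee_pos"]))
E
python3 tip.py s3
python3 -m jog '{"jaw":[25,25,25,25],"slide":[[0,0,0],[0,0,0],[0,0,0],[0,0,0]],"spin":[0,0,0,0]}'
python3 tip.py s4
```

```text
140 251; 142 265; 144 236; 146 236; 148 236; 150 231; 152 231; 154 232; 156 233; 158 246; 160 240; 162 239; 164 241; 166 242; 168 263; 170 261; 172 252; 174 251; 176 250; [496.06941744 345.910093    59.68992597] 44.81846169298025 [[159.83640393 274.0471935 ]]
time_s: 5.45
ee_pos: [495.0, 345.2, 58.0]
ee_rot: [180.0, 0.0, 111.0]
force: [-0.1, -0.6, 0.2]
gripper_width: 25.3
gripper_force: 0.0
140 244; 142 247; 144 237; 146 237; 148 264; 150 264; 152 261; 154 259; 156 258; 158 239; 160 240; 162 242; 164 242; 166 243; 168 241; 170 241; 172 248; 174 252; 176 251; [494.98345578 345.22585238  57.90339609] 25.023841281712397 [[160.44374598 274.70371557]]
```

```bash
python3 - <<'E'
import cv2,numpy as np
c=lambda n,x=100,y=195:cv2.resize(cv2.imread(f"pics/{n}.png")[y:y+120,x:x+80],None,fx=5,fy=5,interpolation=cv2.INTER_CUBIC)
cv2.imwrite("pics/c6.png",np.hstack([c("s3"),c("s4")]))
E
```

```text
(no output)
```

View pics/c6.png

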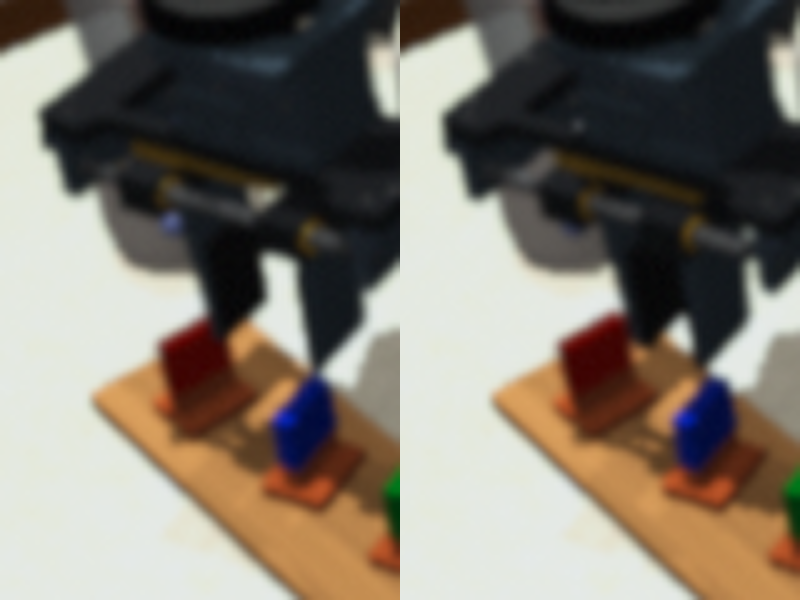

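The crop shows both fingers wholly above and behind the blue tile top at ≈ (162,272), and the tips did not advance on closing. I'll cross-check the offset against the start picture, where the finger tip was at ≈ (471,149).

```bash
python3 - <<'E'
from h import *
p=np.array([162,-551.5,174.5]);w=np.radians(16.4);tx=np.array([np.cos(w),np.sin(w),0]);ty=np.array([np.sin(w),-np.cos(w),0])
for h in(0,38):
    print(h,proj("side",[p+[0,0,h]+ty*f*d+tx*a for f in(-1,1) for d in(45.6,59) for a in(-16,16)]).round(1).tolist())
    print(h,proj("top",[p+[0,0,h]+ty*f*d+tx*a for f in(-1,1) for d in(45.6,59) for a in(-16,16)]).round(1).tolist())
s=cv2.imread("pics/side0.png");t=cv2.imread("pics/top0.png")
a=cv2.resize(s[60:180,432:512],None,fx=5,fy=5);b=cv2.resize(t[324:384,432:512],None,fx=5,fy=5)
cv2.imwrite("pics/c7.png",cv2.convertScaleAbs(np.hstack([a,cv2.copyMakeBorder(b,0,300,0,0,0)]),alpha=1.6))
E
```

```text
0 [[469.8, 161.5], [458.6, 159.2], [469.5, 163.3], [458.2, 160.9], [471.8, 150.0], [461.2, 148.0], [472.1, 148.5], [461.6, 146.4]]
0 [[461.1, 361.8], [457.8, 349.4], [456.1, 363.7], [452.8, 351.3], [494.0, 348.9], [490.8, 336.7], [498.6, 347.0], [495.5, 334.9]]
38 [[473.0, 149.9], [461.6, 147.7], [472.7, 151.7], [461.3, 149.4], [474.9, 139.0], [464.1, 137.0], [475.1, 137.5], [464.4, 135.5]]
38 [[467.2, 364.4], [463.9, 351.7], [462.1, 366.4], [458.7, 353.6], [500.9, 351.0], [497.7, 338.5], [505.6, 349.0], [502.5, 336.5]]
```

View pics/c7.png

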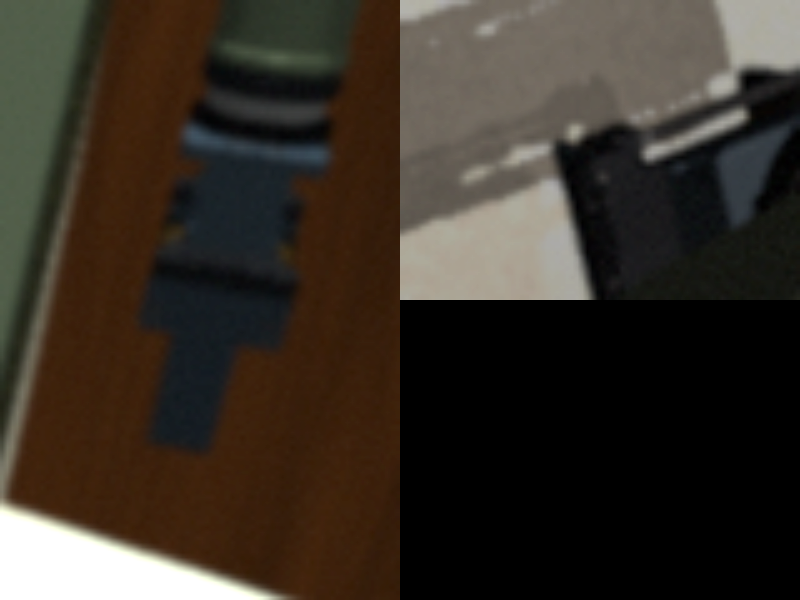

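In the start picture the tips sit at ≈ (462–474,149.5). That again matches fingers about 38 mm above the reported TCP, where a zero offset predicts row 163. The definitive test is to go to TCP z 31, which is safe either way, and close gently: the width shows whether the blade is there.

```bash
python3 -m jog '{"jaw":[45,45,45,45,45,45],"slide":[[0,0,0],[0,0,0],[0,0,0.4],[0,0,0.5],[0,0,0],[0,0,0]],"spin":[0,0,0,0,0,0]}' 6
python3 -m jog '{"jaw":[0,0,0,0,0,0,0,0],"slide":[[0,0,0],[0,0,0],[0,0,0],[0,0,0],[0,0,0],[0,0,0],[0,0,0],[0,0,0]],"spin":[0,0,0,0,0,0,0,0]}' 6
python3 tip.py s5 | tail -1
```

```text
time_s: 6.1
ee_pos: [494.7, 345.0, 30.3]
ee_rot: [-179.9, 0.0, 111.0]
force: [0.4, 0.5, 0.2]
gripper_width: 45.2
gripper_force: 0.0
time_s: 6.9
ee_pos: [495.0, 345.2, 30.9]
ee_rot: [-180.0, 0.0, 111.0]
force: [-0.3, -0.0, -0.5]
gripper_width: 0.5
gripper_force: 0.0
140 250; 142 251; 144 251; 146 252; 148 254; 150 262; 152 273; 154 249; 156 248; 158 250; 160 251; 162 251; 164 251; 166 247; 168 248; 170 250; 172 251; 174 260; 176 263; [495.02109881 345.21277921  30.90569449] 0.5638010068835766 [[161.95095044 283.18787537]]
```

It closed to 0.5 mm, so the offset is real: the finger tips are about 39 mm above the reported TCP. I reopen, descend with that correction (tips to about 32, TCP ≈ −7) in guarded steps, then grip.

```bash
python3 -m jog '{"jaw":[40,40,40,40,40,40,40,40],"slide":[[0,0,0],[0,0,0],[0,0,0],[0,0,0],[0,0,0.4],[0,0,0.4],[0,0,0],[0,0,0]],"spin":[0,0,0,0,0,0,0,0]}' 6
python3 -m jog '{"jaw":[40,40,40,40],"slide":[[0,0,0.3],[0,0,0.15],[0,0,0],[0,0,0]],"spin":[0,0,0,0]}'
python3 -m jog '{"jaw":[0,0,0,0,0,0,0],"slide":[[0,0,0],[0,0,0],[0,0,0],[0,0,0],[0,0,0],[0,0,0],[0,0,0]],"spin":[0,0,0,0,0,0,0]}' 15
```

```text
time_s: 7.75
ee_pos: [494.5, 344.9, 6.0]
ee_rot: [-179.9, 0.0, 111.0]
force: [0.2, 0.2, -0.4]
gripper_width: 39.9
gripper_force: 0.0
time_s: 8.15
ee_pos: [495.0, 345.2, -6.7]
ee_rot: [-180.0, 0.0, 111.0]
force: [-0.1, 0.0, 0.1]
gripper_width: 40.1
gripper_force: 0.0
time_s: 8.85
ee_pos: [495.0, 345.2, -6.5]
ee_rot: [180.0, 0.0, 111.0]
force: [-0.3, -0.4, 1.4]
gripper_width: 10.2
gripper_force: 15.0
```

Gripped at 10.2 mm with 15 N. Now I lift and carry it to the kiln.

```bash
python3 -m jog '{"jaw":[0,0,0,0,0,0,0],"slide":[[0,0,-0.3],[0,0,-0.8],[0,0,-1],[0,0,-1],[0,0,-1],[0,0,-0.7],[0,0,0]],"spin":[0,0,0,0,0,0,0]}'
python3 go.py 590.2 101.2 137 111
```

```text
time_s: 9.55
ee_pos: [497.0, 346.5, 141.3]
ee_rot: [179.6, -0.1, 111.0]
force: [0.4, -0.3, -1.2]
gripper_width: 9.7
gripper_force: 15.0
t 9.55 slide units [-8.748 -0.032  0.129] spin units 0.002 F [ 0.4 -0.3 -1.2] w 9.7 15.0
```

```bash
python3 -m jog '{"jaw":[0,0,0,0,0,0,0,0,0,0],"slide":[[-0.5,0,0],[-0.9,0,0],[-0.9,0,0],[-0.9,0,0],[-0.9,0,0],[-0.9,0,0],[-0.9,0,0],[-0.9,0,0],[-0.9,0,0],[-0.9,0,0]],"spin":[0,0,0,0,0,0,0,0,0,0]}'
python3 -m jog '{"jaw":[0,0,0,0],"slide":[[-0.15,0,0],[0,0,0],[0,0,0],[0,0,0]],"spin":[0,0,0,0]}'
python3 go.py 590.2 101.2 50 111
```

```text
time_s: 10.55
ee_pos: [586.4, 101.9, 135.1]
ee_rot: [-179.7, -0.0, 111.0]
force: [0.5, -0.8, -0.3]
gripper_width: 10.2
gripper_force: 15.0
time_s: 10.95
ee_pos: [588.5, 101.0, 137.0]
ee_rot: [-179.9, -0.0, 111.1]
force: [-1.2, -0.2, -1.0]
gripper_width: 9.8
gripper_force: 15.0
t 10.95 slide units [-0.015  0.059  2.9  ] spin units 0.01 F [-1.2 -0.2 -1. ] w 9.8 15.0
```

```bash
python3 -m jog '{"jaw":[0,0,0,0,0,0,0],"slide":[[0,0.06,0.6],[0,0,0.7],[0,0,0.7],[0,0,0.6],[0,0,0.3],[0,0,0],[0,0,0]],"spin":[0,0,0,0,0,0,0]}'
python3 -m jog '{"jaw":[0,0,0,0],"slide":[[0,0,0.1],[0,0,0.1],[0,0,0],[0,0,0]],"spin":[0,0,0,0]}'
```

```text
time_s: 11.65
ee_pos: [591.3, 101.3, 51.1]
ee_rot: [179.9, 0.0, 111.0]
force: [1.1, -0.1, 0.1]
gripper_width: 9.6
gripper_force: 15.0
time_s: 12.05
ee_pos: [590.9, 100.8, 44.6]
ee_rot: [180.0, 0.0, 111.0]
force: [-0.6, -0.5, -0.4]
gripper_width: 10.0
gripper_force: 15.0
```

```bash
python3 -m jog '{"jaw":[0,0,0],"slide":[[0,0,0.07],[0,0,0],[0,0,0]],"spin":[0,0,0]}'
python3 -m jog '{"jaw":[0,0,0],"slide":[[0,0,0.04],[0,0,0],[0,0,0]],"spin":[0,0,0]}'
```

```text
time_s: 12.35
ee_pos: [590.8, 100.8, 42.3]
ee_rot: [-180.0, 0.0, 111.0]
force: [0.1, 1.0, 0.2]
gripper_width: 9.8
gripper_force: 15.0
time_s: 12.65
ee_pos: [590.8, 100.8, 41.1]
ee_rot: [-180.0, 0.0, 111.0]
force: [0.4, 0.2, -2.0]
gripper_width: 9.7
gripper_force: 15.0
```

```bash
python3 -m jog '{"jaw":[0,0,0],"slide":[[0,0,0.05],[0,0,0],[0,0,0]],"spin":[0,0,0]}'
python3 -m jog '{"jaw":[0,0,0],"slide":[[0,0,0.03],[0,0,0],[0,0,0]],"spin":[0,0,0]}'
```

```text
time_s: 12.95
ee_pos: [590.8, 100.8, 39.6]
ee_rot: [-180.0, 0.0, 111.0]
force: [0.0, -0.4, -0.8]
gripper_width: 10.0
gripper_force: 15.0
time_s: 13.25
ee_pos: [590.8, 100.8, 39.5]
ee_rot: [180.0, 0.0, 111.0]
force: [-1.6, -0.6, 5.7]
gripper_width: 10.3
gripper_force: 15.0
```

It's on the floor (5.7 N). I release it and rise.

```bash
python3 -m jog '{"jaw":[24,24,24,24],"slide":[[0,0,-0.02],[0,0,0],[0,0,0],[0,0,0]],"spin":[0,0,0,0]}'
python3 -m jog '{"jaw":[24,24,24,24,24,24,24],"slide":[[0,0,-0.2],[0,0,-0.5],[0,0,-1],[0,0,-1],[0,0,-1],[0,0,-1],[0,0,-0.5]],"spin":[0,0,0,0,0,0,0]}'
python3 go.py 521 -172 200 75.8
```

```text
time_s: 13.65
ee_pos: [590.8, 100.8, 39.1]
ee_rot: [-180.0, 0.0, 111.0]
force: [0.0, 0.1, 0.4]
gripper_width: 24.3
gripper_force: 0.0
time_s: 14.35
ee_pos: [592.1, 101.1, 198.9]
ee_rot: [179.7, 0.1, 111.0]
force: [0.1, 0.3, 0.2]
gripper_width: 24.0
gripper_force: 0.0
t 14.35 slide units [-7.647 -5.476 -0.055] spin units 4.402 F [0.1 0.3 0.2] w 24.0 0.0
```

```bash
python3 -m jog '{"jaw":[0,0,0,0,0],"slide":[[0,0,0],[0,0,0],[0,0,0],[0,0,0],[0,0,0]],"spin":[0.9,0.9,0.9,0.9,0.8]}'
python3 go.py 544 -82 120 75.8
```

```text
time_s: 14.85
ee_pos: [590.8, 100.8, 195.8]
ee_rot: [180.0, -0.0, 75.5]
force: [-0.1, -0.5, -0.1]
gripper_width: 0.8
gripper_force: 0.0
t 14.85 slide units [-6.292  0.01   2.525] spin units -0.033 F [-0.1 -0.5 -0.1] w 0.8 0.0
```

```bash
python3 -m jog '{"jaw":[0,0,0,0,0,0,0,0,0,0],"slide":[[-0.9,0,0],[-0.9,0,0],[-0.9,0,0.2],[-0.9,0,0.4],[-0.9,0,0.5],[-0.9,0,0.6],[-0.9,0,0.6],[0,0,0.2],[0,0,0],[0,0,0]],"spin":[0,0,0,0,0,0,0,0,0,0]}'
python3 -m jog '{"jaw":[0,0,0,0],"slide":[[0,0,0.15],[0,0,0.1],[0,0,0],[0,0,0]],"spin":[0,0,0,0]}'
python3 - <<'E'
from h import *
t=shot("top","t6");b=t.astype(int);m=(b[...,0]>1.5*b[...,2])&(b[...,0]>1.4*b[...,1])&(b[...,0]>30)
m[:150]=0;m[205:]=0;m[:,:180]=0;m[:,235:]=0;q=np.argwhere(m)[:,::-1];print(len(q),q.mean(0),at("top",[q.mean(0)],105),q.min(0),q.max(0))
E
```

```text
time_s: 15.85
ee_pos: [545.3, -81.7, 121.1]
ee_rot: [179.9, -0.0, 75.8]
force: [1.3, -0.1, -0.8]
gripper_width: 0.8
gripper_force: 0.0
time_s: 16.25
ee_pos: [544.6, -82.1, 112.9]
ee_rot: [180.0, 0.0, 75.8]
force: [0.6, -0.5, -0.4]
gripper_width: 0.6
gripper_force: 0.0
68 [209.55882353 177.98529412] [[589.51874472 101.1488623  105.        ]] [203 174] [216 182]
```

The tile is centred in the chamber at (589.5,101.1). I continue the touch on the lid top to calibrate the tip height.

```bash
for i in 1; do :; done
python3 -m jog '{"jaw":[0,0,0],"slide":[[0,0,0.1],[0,0,0],[0,0,0]],"spin":[0,0,0]}' | grep -E "ee_pos|force"
python3 -m jog '{"jaw":[0,0,0],"slide":[[0,0,0.07],[0,0,0],[0,0,0]],"spin":[0,0,0]}'| grep -E "ee_pos|force"
python3 -m jog '{"jaw":[0,0],"slide":[[0,0,0.05],[0,0,0]],"spin":[0,0]}'| grep -E "ee_pos|force"
python3 -m jog '{"jaw":[0,0],"slide":[[0,0,0.05],[0,0,0]],"spin":[0,0]}'| grep -E "ee_pos|force"
```

```text
ee_pos: [544.4, -82.4, 109.7]
force: [-0.2, -0.2, 0.7]
gripper_force: 0.0
ee_pos: [544.5, -82.4, 107.7]
force: [0.8, -0.8, 0.4]
gripper_force: 0.0
ee_pos: [544.6, -82.4, 106.3]
force: [0.6, -0.2, 1.3]
gripper_force: 0.7
ee_pos: [544.7, -82.4, 106.3]
force: [-2.3, 1.0, 8.2]
gripper_force: 4.4
```

The tip offset is 38.7 mm. I rise, open wide, and go behind the lid with tips at z ≈ 128, i.e. TCP z 89.5.

```bash
python3 -m jog '{"jaw":[91,91,91,91,91,91,91,91,91,91],"slide":[[0,0,-0.7],[-0.4,0,-0.5],[-0.8,0,0],[-0.8,0,0],[-0.8,0,0],[-0.5,0,0],[0,0,0],[0,0,0],[0,0,0],[0,0,0]],"spin":[0,0,0,0,0,0,0,0,0,0]}'
python3 go.py 519.5 -179.3 89.5 75.8
```

```text
time_s: 18.3
ee_pos: [520.5, -177.5, 140.7]
ee_rot: [-180.0, -0.0, 75.9]
force: [0.6, -0.2, 0.5]
gripper_width: 77.2
gripper_force: 0.0
t 18.3 slide units [-0.067 -0.017  1.707] spin units 0.01 F [ 0.6 -0.2  0.5] w 77.2 0.0
```

```bash
python3 -m jog '{"jaw":[91,91,91,91,91,91],"slide":[[-0.07,-0.02,0],[0,0,0.4],[0,0,0.6],[0,0,0.6],[0,0,0.11],[0,0,0]],"spin":[0,0,0,0,0,0]}'
python3 go.py 568.8 16.2 89.5 75.8
```

```text
time_s: 18.9
ee_pos: [518.5, -179.9, 88.5]
ee_rot: [-179.9, -0.0, 75.8]
force: [0.2, 0.0, -0.3]
gripper_width: 90.7
gripper_force: 0.0
t 18.9 slide units [ 6.749  0.023 -0.031] spin units 0.003 F [ 0.2  0.  -0.3] w 90.7 0.0
```

```bash
python3 -m jog '{"jaw":[91,91,91,91,91,91,91,91,91,91],"slide":[[0.2,0,0],[0.2,0,0],[0.2,0,0],[0.25,0,0],[0.25,0,0],[0.25,0,0],[0.25,0,0],[0.25,0,0],[0.25,0,0],[0.25,0,0]],"spin":[0,0,0,0,0,0,0,0,0,0]}'
python3 -m jog '{"jaw":[91,91,91,91,91,91,91,91,91,91],"slide":[[0.25,0,0],[0.25,0,0],[0.25,0,0],[0.25,0,0],[0.25,0,0],[0.25,0,0],[0.25,0,0],[0.25,0,0],[0.25,0,0],[0.25,0,0]],"spin":[0,0,0,0,0,0,0,0,0,0]}'
python3 go.py 568.8 16.2 89.5 75.8
cat > lid.py <<'E'
exec(open("m1.py").read().split("bt=cmask(")[0])
import sys
t=shot("top",sys.argv[1]);g=t.max(2)
def fit(c,z):
    out=[]
    gb=cv2.GaussianBlur(g,(0,0),.8);u0=proj("top",[[*c,z]])[0]
    P=[[c[0]+r*np.cos(a),c[1]+r*np.sin(a),z] for a in np.radians(np.arange(0,360,5)) for r in np.arange(76,95,.5)]
    q=proj("top",P).astype(np.float32);v=cv2.remap(gb,q[:,0][None],q[:,1][None],cv2.INTER_LINEAR)[0].reshape(72,-1).astype(float)
    d=-np.diff(v,axis=1);i=d.argmax(1);ok=d.max(1)>4
    X=np.array(P).reshape(72,-1,3)[np.arange(72),i][ok]
    f=least_squares(lambda p:np.hypot(X[:,0]-p[0],X[:,1]-p[1])-84,[*c],loss="soft_l1",f_scale=1.5).x
    return f,ok.sum(),np.median(abs(np.hypot(X[:,0]-f[0],X[:,1]-f[1])-84))
f=fit(list(map(float,sys.argv[2:4])),float(sys.argv[4]));print(f,"to kiln",np.array([590.2,101.2])-f[0])
E
python3 lid.py t7 577 49 145
```

```text
time_s: 19.9
ee_pos: [536.9, -112.2, 90.1]
ee_rot: [179.9, 0.1, 75.8]
force: [-1.3, -5.5, 2.5]
gripper_width: 91.2
gripper_force: 2.7
time_s: 20.9
ee_pos: [554.9, -38.9, 89.8]
ee_rot: [180.0, 0.0, 75.8]
force: [-0.2, -2.9, -1.0]
gripper_width: 91.1
gripper_force: 2.1
t 20.9 slide units [ 1.894e+00 -1.000e-03  8.000e-03] spin units 0.002 F [-0.2 -2.9 -1. ] w 91.1 2.1
(array([575.72691883,  42.70720885]), np.int64(6), np.float64(0.5579457762203361)) to kiln [14.47308117 58.49279115]
```

```bash
python3 -m jog '{"jaw":[91,91,91,91,91,91,91,91,91,91],"slide":[[0.2,0,0],[0.2,0,0],[0.2,0,0],[0.2,0,0],[0.2,0,0],[0.2,0,0],[0.2,0,0],[0.15,0,0],[0.1,0,0],[0,0,0]],"spin":[0,0,0,0,0,0,0,0,0,0]}'
python3 go.py 568.8 16.2 89.5 75.8
python3 -m jog '{"jaw":[91,91,91],"slide":[[0.07,0,0],[0.07,0,0],[0,0,0]],"spin":[0,0,0]}'|grep -E "ee_pos|force"
python3 - <<'E'
from h import *
s=shot("side","s8");o=cv2.resize(s[130:255,150:370],None,fx=3.6,fy=3.6,interpolation=cv2.INTER_CUBIC);cv2.imwrite("pics/c8.png",o)
m=s[...,:].max(2)
E
```

```text
time_s: 21.95
ee_pos: [567.0, 9.1, 89.8]
ee_rot: [180.0, 0.0, 75.8]
force: [-1.6, -3.9, 2.0]
gripper_width: 91.1
gripper_force: 2.2
t 21.95 slide units [ 0.245 -0.001  0.009] spin units 0.005 F [-1.6 -3.9  2. ] w 91.1 2.2
ee_pos: [568.0, 12.5, 89.9]
force: [-1.7, -6.0, 4.5]
gripper_force: 3.2
```

```bash
python3 -m jog '{"jaw":[91,91],"slide":[[0.05,0,0],[0,0,0]],"spin":[0,0]}'|grep -E "ee_pos|force"
python3 -m jog '{"jaw":[91,91],"slide":[[0.05,0,0],[0,0,0]],"spin":[0,0]}'|grep -E "ee_pos|force"
python3 -m jog '{"jaw":[91,91],"slide":[[0.05,0,0],[0,0,0]],"spin":[0,0]}'|grep -E "ee_pos|force"
```

```text
ee_pos: [568.3, 13.7, 90.1]
force: [-2.3, -6.8, 5.9]
gripper_force: 3.7
ee_pos: [568.7, 15.9, 89.7]
force: [0.4, -3.1, 0.8]
gripper_force: 2.6
ee_pos: [569.0, 18.2, 89.1]
force: [-0.1, -1.1, 0.7]
gripper_force: 0.4
```

```bash
cat > dot.py <<'E'
from h import *
import sys
s=shot("side",sys.argv[1]);g=cv2.GaussianBlur(cv2.cvtColor(s,cv2.COLOR_BGR2GRAY),(0,0),.7).astype(float)
for z in(138,145): print(z,proj("side",[[590.2,101.2,z]]))
u,v=map(int,proj("side",[[590.2,101.2,140]])[0]);w=g[v-9:v+10,u-12:u+13];bg=np.median(w);d=np.clip(bg-12-w,0,None)
yy,xx=np.mgrid[v-9:v+10,u-12:u+13];print("dot",(d*xx).sum()/d.sum(),(d*yy).sum()/d.sum(),d.max(),(d>0).sum())
# lid circle edge from side: right/left/bottom extents of white slab top
def edge(z):
    a=np.radians(np.arange(0,360,3));r=np.arange(72,100,.5)
    P=[[590.2+k*np.cos(b),101.2+k*np.sin(b),z] for b in a for k in r];q=proj("side",P).astype(np.float32)
    val=cv2.remap(g.astype(np.float32),q[:,0][None],q[:,1][None],1)[0].reshape(len(a),-1)
    dd=-np.diff(val,axis=1);i=dd.argmax(1);return [(int(np.degrees(b)),r[j],round(float(x))) for b,j,x in zip(a,i,dd.max(1)) if x>8]
print([e for e in edge(138)][::4])
E
python3 dot.py s9
```

```text
138 [[212.98002605 192.24752121]]
145 [[212.82180312 190.05274074]]
dot 212.3861788617886 192.21951219512195 52.0 24
[(29, np.float64(87.0), 8), (42, np.float64(86.0), 10), (54, np.float64(87.0), 10), (66, np.float64(96.0), 9)]
```

```bash
python3 -m jog '{"jaw":[91,91],"slide":[[0.05,0,0],[0,0,0]],"spin":[0,0]}'|grep -E "ee_pos|force"
python3 -m jog '{"jaw":[91,91],"slide":[[0.05,0,0],[0,0,0]],"spin":[0,0]}'|grep -E "ee_pos|force"
python3 dot.py s10 | grep dot
```

```text
ee_pos: [569.0, 18.7, 89.2]
force: [-0.8, -2.8, 0.6]
gripper_force: 1.2
ee_pos: [569.1, 19.6, 89.2]
force: [-2.9, -3.5, 0.1]
gripper_force: 2.2
dot 212.0261569416499 192.4527162977867 54.0 23
```

```bash
python3 -m jog '{"jaw":[91,91],"slide":[[0.05,0,0],[0,0,0]],"spin":[0,0]}'|grep -E "ee_pos|force"
python3 dot.py s11 | grep dot
python3 -m jog '{"jaw":[91,91],"slide":[[0.05,0,0],[0,0,0]],"spin":[0,0]}'|grep -E "ee_pos|force"
python3 dot.py s12 | grep dot
```

```text
ee_pos: [569.1, 20.0, 89.2]
force: [-3.8, -7.1, 0.6]
gripper_force: 3.5
dot 211.7172557172557 192.56133056133055 50.0 24
ee_pos: [569.1, 20.2, 89.2]
force: [-3.7, -10.5, 1.2]
gripper_force: 4.8
dot 211.70186335403727 192.55900621118013 50.0 24
```

Resistance rose to 11 N with the lid stationary, so the plug is home. I back off, rise and recheck from the top.

```bash
python3 -m jog '{"jaw":[91,91,60,30,0,0,0,0,0,0],"slide":[[-0.3,0,0],[-0.5,0,0],[-0.5,0,-0.5],[-0.5,0,-1],[-0.9,0,-0.9],[-1,0,0],[-1,0,0],[-1,0,0],[-1,0,0],[-1,0,0]],"spin":[0,0,0,0,0,0,0,0,0,0]}'
python3 lid.py t13 590 101 138
python3 dot.py s13
python3 - <<'E'
from h import *
t=cv2.imread("pics/t13.png");s=cv2.imread("pics/s13.png")
a=cv2.resize(t[165:255,350:437],None,fx=6,fy=6,interpolation=cv2.INTER_CUBIC)[:,:400]
a=cv2.resize(t[170:260,355:430],None,fx=5.33,fy=5.33,interpolation=cv2.INTER_CUBIC)
b=cv2.resize(s[150:240,170:257],None,fx=4.6,fy=4.6,interpolation=cv2.INTER_CUBIC)
H=max(a.shape[0],b.shape[0]);f=lambda x:cv2.copyMakeBorder(x,0,H-x.shape[0],0,0,0)
o=cv2.convertScaleAbs(np.hstack([f(a),f(b)])[:,:800],alpha=1.4);print(o.shape,a.shape);cv2.imwrite("pics/c13.png",o)
E
```

```text
time_s: 24.9
ee_pos: [513.8, -202.1, 161.7]
ee_rot: [179.9, -0.1, 75.8]
force: [0.2, -0.6, 0.2]
gripper_width: 29.6
gripper_force: 0.0
(array([598.93190258,  93.23262357]), np.int64(5), np.float64(1.0091592128415385)) to kiln [-8.73190258  7.96737643]
138 [[212.98002605 192.24752121]]
145 [[212.82180312 190.05274074]]
dot 211.8641425389755 192.5501113585746 49.0 22
[(33, np.float64(88.0), 8), (45, np.float64(88.0), 9), (57, np.float64(88.0), 10)]
(480, 800, 3) (480, 400, 3)
```

View pics/c13.png

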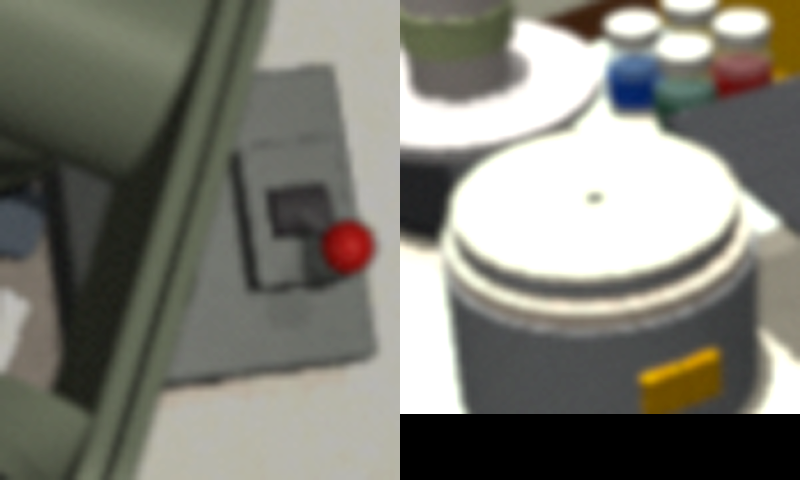

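The lid sits level and flush on the rim, and its dot hasn't moved. The box's right edge runs from px (417.0,182.3) to (425.0,235.5), its top-left corner is ≈ (364.6,188.4), and its bottom edge passes (385.5,241.4). Next I locate the controller frame.

```bash
python3 - <<'E'
from h import *
TR,BR,TL,bm=at("top",[[417.0,182.3],[425.0,235.5],[364.6,188.4],[385.5,241.4]],55)[:,:2]
print(TR,BR,TL,bm,np.linalg.norm(TR-BR),np.linalg.norm(TL-TR))
for d in(TR-BR,): print("yaw x",np.degrees(np.arctan2(d[1],d[0])))
for d in(TL-TR,bm-BR): print("yaw y",np.degrees(np.arctan2(-d[0],d[1])))
c=(BR+TL)/2
for w in(4,6.5,9):
    a=np.radians(w);R=np.array([[np.cos(a),-np.sin(a)],[np.sin(a),np.cos(a)]])
    print(w,"c",c,"ball",c+R@[-36,-35],"pivot",c+R@[0,-35],"on",c+R@[36,-35],"btn",c+R@[-20,40])
for P in([490.6,-424,143],[487.8,-349.2,65]): print(proj("side",[P]))
E
```

```text
[ 591.21037482 -448.42594344] [ 448.32613702 -464.58558543] [ 573.67886967 -304.06055668] [ 433.3575746  -356.42271652] 143.79513010401453 145.42598999721184
yaw x 6.452508458814118
yaw y 6.924005265503227
yaw y 7.879067110704999
4 c [ 511.00250334 -384.32307106] ball [ 477.53167411 -421.74904587] pivot [ 513.44397992 -419.23781282] on [ 549.35628573 -416.72657976] btn [ 488.26096339 -345.81563852]
6.5 c [ 511.00250334 -384.32307106] ball [ 479.19602902 -423.1734017 ] pivot [ 514.96461583 -419.09808601] on [ 550.73320263 -415.02277031] btn [ 486.60293768 -346.84426111]
9 c [ 511.00250334 -384.32307106] ball [ 480.92092936 -424.52380372] pivot [ 516.47770962 -418.89216298] on [ 552.03448988 -413.26052224] btn [ 484.99135793 -347.94422673]
[[352.14175761 144.47945457]]
[[337.82202954 172.47811926]]
```

```bash
python3 -m jog '{"jaw":[0,0,0,0,0],"slide":[[0,0,0],[0,0,0],[0,0,0],[0,0,0],[0,0,0]],"spin":[-0.9,-0.9,-0.85,0,0]}'
python3 go.py 426 -430 89.3 97
```

```text
time_s: 25.5
ee_pos: [514.2, -200.4, 161.5]
ee_rot: [180.0, -0.0, 96.9]
force: [-0.5, 0.0, -0.6]
gripper_width: 0.6
gripper_force: 0.0
t 25.5 slide units [-7.245 -3.837  2.402] spin units -0.015 F [-0.5  0.  -0.6] w 0.6 0.0
```

```bash
python3 -m jog '{"jaw":[0,0,0,0,0,0,0,0,0,0],"slide":[[-0.9,-0.9,0],[-0.9,-0.9,0],[-0.9,-0.9,0],[-0.9,-0.9,0],[-0.9,-0.24,0],[-0.9,0,0],[-0.9,0,0],[-0.9,0,0],[-0.05,0,0],[0,0,0]],"spin":[0,0,0,0,0,0,0,0,0,0]}'
python3 -m jog '{"jaw":[0,0,0,0,0],"slide":[[0,0,0.8],[0,0,0.8],[0,0,0.8],[0,0,0],[0,0,0]],"spin":[0,0,0,0,0]}'
python3 -m jog '{"jaw":[0,0,0,0,0,0,0,0,0,0],"slide":[[0,0.3,0],[0,0.3,0],[0,0.3,0],[0,0.3,0],[0,0.3,0],[0,0.3,0],[0,0.3,0],[0,0.3,0],[0,0.2,0],[0,0,0]],"spin":[0,0,0,0,0,0,0,0,0,0]}'
python3 go.py 525.2 -418.5 89.3 97
```

```text
time_s: 26.5
ee_pos: [426.1, -430.7, 161.0]
ee_rot: [-180.0, -0.1, 96.9]
force: [0.0, 0.6, 0.2]
gripper_width: 0.8
gripper_force: 0.0
time_s: 27.0
ee_pos: [426.4, -430.0, 90.0]
ee_rot: [180.0, -0.0, 97.0]
force: [0.7, -0.2, 0.5]
gripper_width: 0.2
gripper_force: 0.0
time_s: 28.0
ee_pos: [504.6, -421.1, 89.2]
ee_rot: [180.0, 0.0, 97.1]
force: [0.2, -0.7, -0.2]
gripper_width: 0.6
gripper_force: 0.0
t 28.0 slide units [ 0.003  0.691 -0.003] spin units 0.006 F [ 0.2 -0.7 -0.2] w 0.6 0.0
```

```bash
cat > ball.py <<'E'
from h import *
import sys
for n,roi in(("top",(395,170,60,60)),("side",(310,120,70,45))):
    t=shot(n,sys.argv[1]+n);h=cv2.cvtColor(t,cv2.COLOR_BGR2HSV);m=cv2.inRange(h,(0,150,60),(8,255,255));x,y,w,hh=roi
    q=np.argwhere(m[y:y+hh,x:x+w])[:,::-1]+[x,y];print(n,len(q),q.mean(0) if len(q) else None, at(n,[q.mean(0)],143) if len(q) else None)
E
python3 -m jog '{"jaw":[0,0,0,0],"slide":[[0,0.2,0],[0,0.2,0],[0,0.1,0],[0,0,0]],"spin":[0,0,0,0]}'
python3 ball.py b1
```

```text
time_s: 28.4
ee_pos: [519.0, -419.4, 89.4]
ee_rot: [180.0, 0.0, 97.0]
force: [-0.4, 0.8, 0.2]
gripper_width: 0.5
gripper_force: 0.0
top 0 None None
side 13 [337.30769231 139.53846154] [[ 550.67022192 -422.47065095  143.        ]]
```

```bash
python3 -m jog '{"jaw":[0,0,0],"slide":[[0,0.1,0],[0,0.1,0],[0,0,0]],"spin":[0,0,0]}' | grep -E "ee_pos|force"
python3 -m jog '{"jaw":[0,0,0],"slide":[[0,0.1,0],[0,0,0],[0,0,0]],"spin":[0,0,0]}' | grep -E "ee_pos|force"
python3 ball.py b2
```

```text
ee_pos: [524.8, -418.7, 89.4]
force: [0.3, -0.0, 0.1]
gripper_force: 0.1
ee_pos: [527.4, -418.4, 89.4]
force: [-1.4, -0.4, -0.7]
gripper_force: 0.4
top 0 None None
side 11 [335.         139.72727273] [[ 555.41928603 -415.44833325  143.        ]]
```

```bash
python3 -m jog '{"jaw":[0,0],"slide":[[0,0.07,0],[0,0,0]],"spin":[0,0]}' | grep -E "ee_pos|force"
python3 -m jog '{"jaw":[0,0],"slide":[[0,0.07,0],[0,0,0]],"spin":[0,0]}' | grep -E "ee_pos|force"
python3 -m jog '{"jaw":[0,0],"slide":[[0,0.07,0],[0,0,0]],"spin":[0,0]}' | grep -E "ee_pos|force"
python3 ball.py b3
```

```text
ee_pos: [527.5, -418.3, 89.4]
force: [-5.8, -0.7, 0.2]
gripper_force: 2.9
ee_pos: [527.5, -418.3, 89.3]
force: [-10.0, -1.5, 2.5]
gripper_force: 5.2
ee_pos: [527.5, -418.3, 89.3]
force: [-14.4, -2.3, 4.1]
gripper_force: 7.6
top 0 None None
side 11 [335.         139.72727273] [[ 555.41928603 -415.44833325  143.        ]]
```

The lever is against its stop. I back off, rise, move over the button at (487.3,-348) and check the ball.

```bash
python3 -m jog '{"jaw":[0,0,0,0,0],"slide":[[0,-0.8,0],[0,-0.5,-0.5],[0,0,-1],[0,0,0],[0,0,0]],"spin":[0,0,0,0,0]}'
python3 go.py 487.3 -348 50 97
```

```text
time_s: 30.4
ee_pos: [495.8, -423.0, 136.4]
ee_rot: [179.8, 0.2, 97.0]
force: [-0.2, 0.4, -0.7]
gripper_width: 0.4
gripper_force: 0.0
t 30.4 slide units [2.524 0.013 2.873] spin units 0.0 F [-0.2  0.4 -0.7] w 0.4 0.0
```

```bash
python3 -m jog '{"jaw":[0,0,0,0,0,0,0,0],"slide":[[0.7,0,0],[0.9,0,0],[0.92,0,0],[0,0,0.8],[0,0,0.9],[0,0,0.8],[0,0,0],[0,0,0]],"spin":[0,0,0,0,0,0,0,0]}'
python3 ball.py b4
python3 go.py 487.3 -348 35 97
```

```text
time_s: 31.2
ee_pos: [485.8, -347.2, 59.2]
ee_rot: [-180.0, -0.0, 97.0]
force: [1.2, 0.5, 0.3]
gripper_width: 0.6
gripper_force: 0.0
top 0 None None
side 0 None None
t 31.3 slide units [-0.002  0.019  0.857] spin units 0.002 F [-0.2 -0.1  0.6] w 0.1 0.0
```

```bash
python3 -m jog '{"jaw":[0,0,0,0],"slide":[[0,0,0.4],[0,0,0.3],[0,0,0.1],[0,0,0]],"spin":[0,0,0,0]}'| grep -E "ee_pos|force"
python3 -m jog '{"jaw":[0,0],"slide":[[0,0,0.1],[0,0,0]],"spin":[0,0]}' | grep -E "ee_pos|force"
python3 -m jog '{"jaw":[0,0],"slide":[[0,0,0.1],[0,0,0]],"spin":[0,0]}' | grep -E "ee_pos|force"
python3 -m jog '{"jaw":[0,0],"slide":[[0,0,0.1],[0,0,0]],"spin":[0,0]}' | grep -E "ee_pos|force"
```

```text
ee_pos: [485.5, -347.3, 35.2]
force: [-1.5, 1.1, 3.0]
gripper_force: 1.5
ee_pos: [485.6, -347.3, 32.7]
force: [-1.8, -0.0, 4.4]
gripper_force: 2.3
ee_pos: [485.7, -347.4, 32.1]
force: [-5.1, 2.8, 16.6]
gripper_force: 8.5
ee_pos: [485.8, -347.5, 31.9]
force: [-8.7, 5.8, 32.5]
gripper_force: 16.0
```

The button bottomed out: the force climbed to 32 N with no more travel. I rise clear and check the final state.

```bash
python3 -m jog '{"jaw":[0,0,0,0,0,0,0,0,0,0],"slide":[[0,0,-0.3],[0,0,-0.6],[0,0,-1],[0,0,-1],[0,0,-1],[0,-0.9,-0.8],[0,-0.9,0],[0,-0.9,0],[0,-0.9,0],[0,-0.9,0]],"spin":[0,0,0,0,0,0,0,0,0,0]}'
python3 -m jog '{"jaw":[0,0,0,0,0,0],"slide":[[-0.9,0,0],[-0.9,0,0],[-0.9,0,0],[-0.9,0,0],[-0.5,0,0],[0,0,0]],"spin":[0,0,0,0,0,0]}'
python3 ball.py b5; python3 dot.py s14|grep dot; python3 lid.py t14 590 101 138
python3 - <<'E'
from h import *
s=env.state();print(s["time_s"],s["ee_pos"],np.round(s["force"],1))
# change of bystander regions vs start, both views
for n,f in(("top","b5top"),("side","b5side")):
    a=cv2.imread(f"pics/{n}0.png").astype(int);b=cv2.imread(f"pics/{f}.png").astype(int)
    R={"top":dict(cup_a=(128,115,34,36),cup_b=(152,244,34,34),jar_w=(232,253,20,20),jar_g=(361,126,22,24),brush=(344,248,22,68),red=(108,180,24,16),green=(112,235,24,16)),"side":{}}[n]
    for k,(x,y,w,h) in R.items(): print(k,np.abs(a-b)[y:y+h,x:x+w].mean().round(1),end=" ")
E
```

```text
time_s: 33.3
ee_pos: [350.6, -363.8, 167.2]
ee_rot: [-180.0, 0.0, 97.0]
force: [0.2, 0.3, -0.1]
gripper_width: 0.4
gripper_force: 0.0
time_s: 33.9
ee_pos: [366.7, -487.5, 166.5]
ee_rot: [-180.0, 0.0, 96.9]
force: [-0.5, 0.6, -0.2]
gripper_width: 0.5
gripper_force: 0.0
top 58 [415.72413793 191.5       ] [[ 551.3099295  -415.42552943  143.        ]]
side 21 [336. 140.] [[ 551.57497861 -415.98631816  143.        ]]
dot 211.8401937046005 192.55205811138015 45.0 23
(array([607.14405006,  88.63417151]), np.int64(4), np.float64(1.9154250415972172)) to kiln [-16.94405006  12.56582849]
34.1 [ 366.59040515 -484.81267648  167.38222209] [-0.5 -0.  -0.2]
cup_a 4.1 cup_b 4.6 jar_w 5.5 jar_g 4.2 brush 7.3 red 3.8 green 3.8
```

```bash
python3 - <<'E'
from h import *
g=cv2.imread("pics/b5top.png").min(2).astype(float);u,v=map(int,proj("top",[[590,101,138]])[0]);w=g[v-8:v+9,u-8:u+9]
d=np.clip(np.median(w)-15-w,0,None);yy,xx=np.mgrid[v-8:v+9,u-8:u+9];p=[(d*xx).sum()/d.sum(),(d*yy).sum()/d.sum()];print(p,(d>0).sum(),at("top",[p],138),tri(p,(211.84,192.55)))
E
```

```text
[np.float64(207.53886925795052), np.float64(174.57420494699647)] 24 [[591.68635004 102.71369348 138.        ]] (array([592.20785599, 103.13614919, 136.92434112]), np.float64(0.8303736831345938))
```

The lid is 2 mm off centre with its top at z ≈ 137 (seated value 138). The ball is at its on position and the bystanders are unchanged. Handing in.

```bash
python3 -c "
from workcell import env
print(env.job_done())"
```

```text
the job is handed in; nothing more can be done
None
```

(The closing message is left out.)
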